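# Roll the air-filter head mouth up and lock its bowl in

## Task

The square air-filter head stands on the rubber mat with its mouth down. Roll it over on the mat, a quarter turn at a time and without lifting it, until its mouth faces straight up; then take the filter bowl, push it fully down into the mouth with its lugs in the slots, and turn it a quarter turn clockwise (seen from above) to the stop so that it is locked. Leave the finished filter standing there and the other things on the bench undisturbed.

Things in the scene. Friction and masses are not known exactly. Their poses are not given: they have to be found in the camera images.
- filter_head: cast aluminium block 88 x 88 mm and 90 mm tall, 0.85 kg, too wide to grip, mouth down at the start. Origin: centre of the mouth, in the mouth face. z axis: from the mouth into the casting (up at the start, straight down when the mouth is up); x, y: square to the sides. +x and -x faces: a round brass port; +y and -y faces: an arrow; far from the mouth: a flat face with four screws. All faces flush.
- head_centre (a point): middle of the casting, 45 mm from the mouth face. Pushed level by the fingertips 13 mm below its top edge, square to a face, the block does not slide on the mat but tips over the far lower edge; past about 45 degrees it falls onto the next face by itself, its centre then 89 mm farther on. The face pushed on comes up, so two turns in one direction bring the mouth up.
- head_slot (a point): middle of one of the two slots of the mouth, in the mouth face. The mouth is a 44 mm round hole with two slots, 20 mm wide and 62 mm from end to end, along the head's x axis. The ledge between them is 8 mm thick, the space behind it 22 mm deep from the face. Stops allow a quarter turn only clockwise seen from above (mouth up), until lugs and ears lie along the head's y axis.
- filter_bowl: metal filter bowl, 114 mm tall, 0.3 kg, standing on its neck on the bare table right of the second beam. Origin: centre of the neck's foot; z up. Neck 40 mm diameter, 16 mm long. Black collar, 62 mm diameter, 16 to 29 mm above the foot; its underside comes to rest on the mouth face. Two black ears on it along x, right above the lugs, 84 mm from end to end. The same after half a turn.
- bowl_grip (a point): on the bowl's axis, 72 mm above the foot: grip here from above, in any direction. The bowl is a grey cylinder of 56 mm diameter from 29 to 90 mm above the foot, then a rounded end to 104 mm and a brass drain valve of 18 mm diameter to 114 mm.
- bowl_lug (a point): one of the two lugs on the bowl's neck, along its x axis: 56 mm from tip to tip, 14 mm wide, from 0.5 to 6.5 mm above the foot
- bench_mat: black ribbed non-slip rubber mat, 230 (x) x 480 (y) x 3 mm, fixed; origin: centre of its underside. It almost reaches the front edge of the table. The first beam (106 mm high) begins about 15 mm to the right of the mat; nothing else stands on the mat.
- clamp_fixture: birch fixture plate 220 (x) x 140 (y) x 18 mm with low fences (34 mm high) and a toggle clamp (182 mm high), fixed behind the mat; origin: centre of the plate's underside
- oil_bottle: white oil bottle with a red spout, 57 mm diameter, 190 mm tall, standing near the bowl (either may stand to the left of the other); origin: centre of its foot
- parts_tin: round open tin of screws, 89 mm diameter, 32 mm high, near the bowl; origin: centre of its foot
- mug: mug, 82 mm diameter, 92 mm tall, with a handle, left of the mat; origin: below its middle, up to 17 mm off the cup's axis
- spray_can: blue spray can, 66 mm diameter, 178 mm tall, left of the mat; origin: centre of its foot
- glue_bottle: white glue bottle, 63 mm diameter, 200 mm tall, behind the left end of the mat; origin: centre of its foot
- hex_key: long steel hex key, 40 x 140 x 9 mm, lying along y behind the mat; origin: below its middle
- spanner: spanner, 45 x 261 x 10 mm, lying between the first two beams, which run away from the robot and are 106 mm high (165 mm with the black suction blocks on them); origin: below its middle

How it is judged (in metres and radians):
On the way, in this order (a step that is already met when the one before it is completed fails the run):
1. the head lies on a side face: tipped one quarter turn (angle between filter_head's own z axis and vertical between 1.49 and 1.65 rad), for 0.2 s.
2. the head stands mouth up after a second quarter turn (angle between filter_head's own z axis and vertical above 3.06 rad and height (world z) of filter_head below 0.097 m), for 0.2 s.
3. the bowl is fully down in the mouth, its lugs through the slots (z of filter_bowl in the frame of filter_head above 0.0135 m and horizontal distance between filter_bowl and filter_head below 0.004 m and angle between the x axis of filter_bowl and the x axis of filter_head, either way round below 0.4 rad), for 0.1 s.
At the end, for the whole second after the job is handed in: The head stands mouth up (within 5 degrees, mouth face at most 97 mm above the table), the bowl is down in it (foot at least 13.5 mm below the mouth face, within 4 mm of its centre) and turned to the stop (ears within 14 degrees of the head's y axis), both at rest (all of step 2 and z of filter_bowl in the frame of filter_head above 0.0135 m and horizontal distance between filter_bowl and filter_head below 0.004 m and angle between the x axis of filter_bowl and the y axis of filter_head, either way round below 0.25 rad and linear speed of each of filter_head, filter_bowl below 0.02 m/s); the robot touches nothing.
It fails at once if the head is lifted off the mat instead of being rolled (height (world z) of head_centre above 0.085 m).
It fails at once if a bystander is shoved by more than 30 mm or knocked over (distance of any of hex_key, spanner, oil_bottle, parts_tin, mug, spray_can, glue_bottle from where it was at the start of the episode above 0.03 m or angle between any of oil_bottle, mug, spray_can, glue_bottle's own z axis and vertical above 0.5 rad).
It also fails if it takes over 72 s, if anything falls off the work surface, if the arm or the gripper's body presses on something with over 40 N, if the wrist force passes 120 N, or if a joint passes its speed limit or range.

## Robot

A 6-joint arm with a two-finger parallel gripper is mounted at the origin on a cart in front of the work surface, level with it; the furniture and walls round the work are solid. World frame = base frame: x ahead of the robot, y to its left, z up, the work surface at z = 0. Lengths are in m, angles in degrees, forces in N, time in s.
With the tool pointing down it reaches from about 0.25 to 0.725 m from the base axis. Payload 9.7 kg.
Tool frame: the origin (TCP) lies at the very end of the fingers, on their centre line; the grasp point (between the pads) lies grasp_offset behind it (grasp_offset is the distance from the TCP to the grasp point, in m); z points along the fingers, y is the line along which they close (so a half turn about z gives the same grasp; the last joint's range is limited). The gripper opens to 85 mm and grips with 20 to 120 N. Pads are 22 mm wide; open, the fingers measure 114 mm over their backs; the gripper's body (76 mm by 85 mm) begins 54 mm behind the grasp point. The pads swing forward as they close: fully open they stand 13 mm farther back than shut.
Start: joints at [72.193, 4.979, 10.078, 95.1, 0, 90], TCP at [0.168, 0.524, 0.231] pointing down, gripper open.
Joint ranges: [-179.16, 179.16], [-48.56, 103.87], [-65.8, 70.77], [-126.05, 130.52], [-82.76, 87.17], [-180, 180]. Speed limits (degrees/s): [127.2, 127.2, 147.25, 180, 180, 180].

## Interface

Orientations are given as [roll, pitch, yaw] about the fixed x, y, z axes, in that order (R = Rz(yaw) Ry(pitch) Rx(roll)).
In Python, from workcell import get_obs, camera, calibration, job_done, recognise, cut_out, mark_of, grasp_offset gives the robot as it stands.
- The arm moves only by the tool servo_tool, never from a script. Its argument "moves" is a list of rows, each a list of 3 entries, a list of its own where there are three numbers: the turn, a rotation vector about the tool's x, y, z in degrees, then the shift along the tool's x, y, z in m, then the opening in per cent of the stroke, from 0 (shut) to 100 (fully open). In form: [[[ax, ay, az], [x, y, z], claw], ...]. A call has 1 to 12 rows; each row shifts and turns the commanded pose from where the row before left it, along the tool's axes as they then stand; what a row does not reach is not made up. A row lasts 1/10 s, in which the tool goes at most 50 mm and 8.59 degrees, less where a joint would pass 70% of its speed; a pose out of reach is approached as far as the arm can. A call is refused whole if a number of a shift passes 0.05 or a number of a turn 8.59, either way. A call with a gripper value outside its range is refused whole. The fingers move at their own pace and stop on an object; "force" is the grip in N (left out, the last holds). Time passes only in rows, so rows that do not move let the fingers close. It gives the time, the measured TCP pose, the force, the opening and the grip force at its end, in the units of the state.
- get_obs(): the state, without advancing time (a new reading comes with each control period).
- camera(name): name is "side" or "top" or "wrist"; returns (picture, depth): 400x640x3 uint8, red, green, blue; 400x640 float32, m along the optical axis (not along the pixel's ray), 0 where there is no reading.
- calibration(name): a dict with "camera_matrix" (3x3 intrinsics, pixels), "dist" ([k1, k2, p1, p2, k3] as OpenCV has them; the pictures are not rectified), "R" (3x3) and "t" (3): a world point X has camera coordinates R X + t. Camera axes: x right, y down, z forward; pixel columns grow to the right and rows downward; lengths in m; the calibration is good to about 2 mm. A picture is of the moment at which its call begins: read the wrist's pose just before it. calibration takes no time and is no camera call; for the wrist camera it gives the pose at the moment of the call.
- job_done(): hands the job in; it is judged then, once.
Trained networks look in the newest picture that a camera, given by its name, has taken for a name from the list of things; names that differ only in an ending like _2 or _b are one class to them, and where a whole thing is asked for, a point or a joint stands for the part that bears it (a point fixed in the world has none). Each returns a list of dicts, best first, with "score" (0 to 1); they miss things now and then, are a little off and sometimes report something else, mostly with a low value. They report only what shows in the picture. A call takes as long as a camera call.
- recognise(name, camera): "xyz" ([x, y, z] in m, in the coordinates of the camera as it stood for that picture, good to about 4 mm: the middle of the surface that is visible of it).
- cut_out(name, camera): "mask" (400x640 bool, what is visible of it).
- mark_of(name, camera): "xyz" ([x, y, z] in m, in the coordinates of the camera as it stood for that picture, good to about 4 mm: a listed point, or the origin of a listed thing).
The state is a dict: "time": time; "q": joint angles; "qd": joint speeds; "joint_efforts": joint torques, N m; "ee_pos": TCP position; "tcp_rot": TCP orientation; "wrist_force": force on the tool from outside, world axes, zero at the start; "torque": the same for the moment, N m; "opening": finger opening in m; "grasp_force": force on a finger pad.
Only numpy, scipy, OpenCV 4.12 (cv2) and the standard library are available. Lean on these libraries where they do the work, as an engineer would, in place of code of your own. Each camera call takes 0.05 s, during which the arm holds its last target. There are 200 camera calls.

## Working session

There is one attempt and no reset: what is moved stays moved. The work goes in short steps, Python scripts to look and compute and a tool call to move; the robot and the scene stay as the last step left them, time stands still between calls to the robot, and variables do not carry over. Pictures are saved under pics/ and viewed, at most 11 in all, crops included, and the job is handed in when it is done.

Besides the shell and the picture viewer there is one more tool, called after ">>>" in YAML: its name, and indented under it one key for each argument. servo_tool: Moves the arm, as the interface text tells. Its arguments: {"type":"object","properties":{"moves":{"type":"array"},"force":{"type":"number"}},"required":["moves"]}

```bash
mkdir -p pics; ls
cat > h.py <<'E'
import numpy as np, cv2
from workcell import *
def toW(cam,p,cal=None):
    c=cal or calibration(cam); R=np.array(c["R"]);t=np.array(c["t"]).ravel()
    return R.T@(np.array(p)-t)
def snap(cam,fn=None):
    cal=calibration(cam); im,d=camera(cam)
    if fn: cv2.imwrite("pics/"+fn,im[:,:,::-1])
    return im,d,cal
def cloud(cal,d,mask):
    v,u=np.nonzero(mask&(d>0)); 
    n=cv2.undistortPoints(np.stack([u,v],1).astype(float)[:,None],np.array(cal["camera_matrix"]),np.array(cal["dist"]))[:,0]
    z=d[v,u]; P=np.c_[n*z[:,None],z]
    return (P-np.array(cal["t"]).ravel())@np.array(cal["R"])
E
python3 - <<'E'
from h import *
print(get_obs(),grasp_offset)
for cam in("side","top"):
    im,d,cal=snap(cam,cam+"0.png")
    print(cam,"pos",toW(cam,[0,0,0]).round(3))
    for n in ["filter_head","head_centre","filter_bowl","bowl_grip","bowl_lug","bench_mat","clamp_fixture","oil_bottle","parts_tin","mug","spray_can","glue_bottle","hex_key","spanner"]:
        print(n,[(toW(cam,r["xyz"],cal).round(3).tolist(),round(r["score"],2)) for r in mark_of(n,cam)[:2]])
E
cd pics; python3 -c "
import cv2,numpy as np
cv2.imwrite('both.png',np.vstack([cv2.resize(cv2.imread(f),(480,300)) for f in('side0.png','top0.png')]))"
```

```text
pics
{'time': 0.0, 'q': array([ 7.21923227e+01,  5.01079277e+00,  1.00341233e+01,  9.50996677e+01,
       -8.32160824e-04,  8.99981821e+01]), 'qd': array([ 0.04707002, -0.00268206,  0.05496465,  0.06537057,  0.00448667,
       -0.06849671]), 'joint_efforts': array([-1.08200406e-03, -5.20381057e+01,  4.64809477e+01,  1.62630365e-02,
       -1.59977408e-04, -2.56623011e-06]), 'ee_pos': array([0.16813538, 0.52342589, 0.23058306]), 'tcp_rot': array([-1.79923663e+02,  8.29737994e-04,  1.62194142e+02]), 'wrist_force': array([0.22558998, 0.48367106, 0.88165584]), 'torque': array([-0.04353323,  0.01980247, -0.03610077]), 'grasp_force': 0.0, 'opening': 0.08524733720867261} 0.0187
side pos [0.703 0.868 1.687]
filter_head [([0.477, 0.353, 0.004], 0.78)]
head_centre [([0.482, 0.35, 0.05], 0.84)]
filter_bowl [([0.499, -0.465, -0.005], 0.49)]
bowl_grip [([0.5, -0.463, 0.073], 0.53), ([0.476, 0.355, 0.002], 0.17)]
bowl_lug [([0.522, -0.448, 0.001], 0.8)]
bench_mat [([0.47, 0.266, 0.005], 0.6)]
clamp_fixture [([0.526, 0.58, 0.003], 0.72), ([0.519, -0.449, 0.003], 0.22)]
oil_bottle [([0.475, 0.352, 0
[... 308 characters left out ...]
-0.001], 0.61)]
top pos [0.445 0.056 1.416]
filter_head [([0.475, 0.346, 0.0], 0.85)]
head_centre [([0.476, 0.344, 0.047], 0.71), ([0.488, -0.353, 0.001], 0.56)]
filter_bowl [([0.496, -0.465, 0.001], 0.61)]
bowl_grip [([0.5, -0.469, 0.071], 0.76)]
bowl_lug [([0.519, -0.451, 0.007], 0.85)]
bench_mat [([0.476, 0.262, 0.002], 0.94), ([0.391, -0.385, -0.002], 0.3)]
clamp_fixture []
oil_bottle [([0.489, -0.351, 0.002], 0.59)]
parts_tin [([0.389, -0.382, -0.002], 0.55)]
mug [([0.525, 0.584, -0.0], 0.86), ([0.498, -0.463, -0.003], 0.62)]
spray_can [([0.38, 0.575, 0.004], 0.92)]
glue_bottle [([0.639, 0.43, -0.0], 0.77)]
hex_key [([0.619, 0.317, -0.001], 0.62)]
spanner [([0.563, -0.138, 0.001], 0.6)]
```

View pics/top0.png

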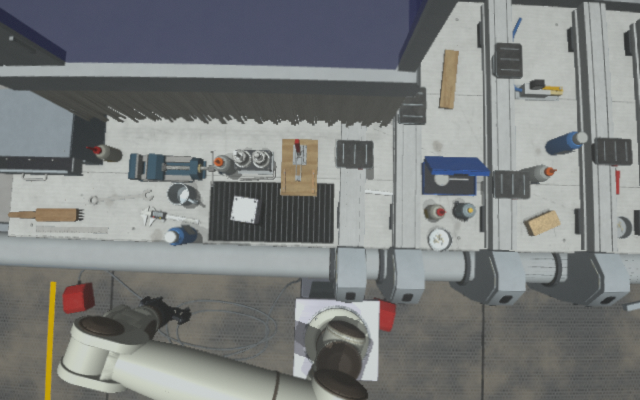

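View pics/side0.png

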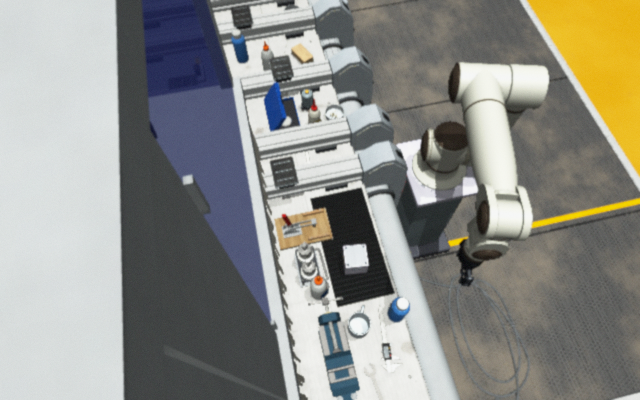

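The top view shows the head at px (245,209), slightly turned, on the mat; the bowl is beyond the beams at (465,211) and the oil bottle at (435,212). The side view agrees.

```bash
cat >> h.py <<'E'
def headyaw(cam,fn=None,zr=(0.075,0.11),name="filter_head"):
    im,d,cal=snap(cam,fn)
    r=cut_out(name,cam)
    if not r: print("none"); return
    P=cloud(cal,d,r[0]["mask"]); Q=P[(P[:,2]>zr[0])&(P[:,2]<zr[1])]
    rect=cv2.minAreaRect((Q[:,:2]*1000).astype(np.float32))
    print(cam,r[0]["score"],len(P),len(Q),"rect",np.round(rect[0],1),np.round(rect[1],1),round(rect[2],1),"z",np.percentile(Q[:,2],[10,50,90]).round(4),"mean",Q.mean(0).round(4))
E
python3 - <<'E'
from h import *
for c in("top","side"): headyaw(c)
headyaw("wrist","w0.png")
for n in ("filter_head","head_centre"): print([(toW("wrist",r["xyz"]).round(3),r["score"]) for r in mark_of(n,"wrist")])
print(toW("wrist",[0,0,0]),calibration("wrist")["R"])
E
```

```text
Traceback (most recent call last):
  File "h.py", line 21, in headyaw
    print(cam,r[0]["score"],len(P),len(Q),"rect",np.round(rect[0],1),np.round(rect[1],1),round(rect[2],1),"z",np.percentile(Q[:,2],[10,50,90]).round(4),"mean",Q.mean(0).round(4))
                                                                                                              ~~~~~~~~~~~~~^^^^^^^^^^^^^^^^^^^
IndexError: index -1 is out of bounds for axis 0 with size 0
```

```bash
python3 - <<'E'
import re
s=open('h.py').read()
s=s.replace('    rect=cv2','    if len(Q)<20: print(cam,"few",len(P),r[0]["mask"].sum(),np.percentile(P,[5,50,95],axis=0).round(3) if len(P) else 0); return\n    rect=cv2')
open('h.py','w').write(s)
E
python3 - <<'E'
from h import *
for c in("top","side"): headyaw(c)
headyaw("wrist","w0.png")
for n in ("filter_head","head_centre"): print([(toW("wrist",r["xyz"]).round(3),r["score"]) for r in mark_of(n,"wrist")])
print(toW("wrist",[0,0,0]),calibration("wrist")["R"])
E
```

```text
top 0.68 681 606 rect [476.9 345.6] [88.8 90.3] 82.1 z [0.0883 0.0921 0.0954] mean [0.4765 0.3437 0.0918]
side 0.8 716 539 rect [479.3 352.2] [92.7 89.9] 82.6 z [0.0862 0.0929 0.0978] mean [0.4803 0.3544 0.0923]
none
[]
[]
[0.10101088 0.5457791  0.37377131] [[ 3.06433392e-01  9.51891916e-01 -5.97729605e-04]
 [ 9.14389198e-01 -2.94185865e-01  2.78113415e-01]
 [ 2.64558068e-01 -8.57697947e-02 -9.60548058e-01]]
```

View pics/w0.png

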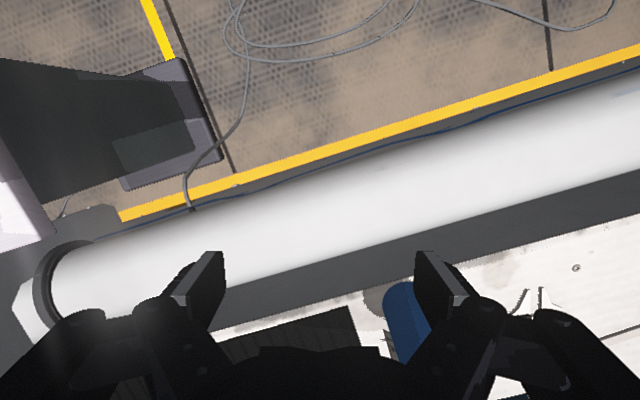

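The wrist view shows only the table edge and the spray can (405,310), no head. The head is at about (0.478, 0.348) with its top at 92 mm, and its face normals lie at 82°. I'll turn the tool to yaw 82 and part-close the fingers.

>>> servo_tool:
  moves:
    - [[0,0,8],[0,0,0],30]
    - [[0,0,8],[0,0,0],30]
    - [[0,0,8],[0,0,0],30]
    - [[0,0,8],[0,0,0],30]
    - [[0,0,8],[0,0,0],30]
    - [[0,0,8],[0,0,0],30]
    - [[0,0,8],[0,0,0],30]
    - [[0,0,8],[0,0,0],30]
    - [[0,0,8],[0,0,0],30]
    - [[0,0,8],[0,0,0],30]
  force: 60

```text
time: 3.0
ee_pos: [0.1682, 0.5237, 0.2313]
tcp_rot: [180.0, -0.0, 81.9]
wrist_force: [-0.0, -0.7, 0.5]
opening: 0.0254
grasp_force: 0.0
```

>>> servo_tool:
  moves:
    - [[0,0,0],[-0.004,0.03,0],30]
    - [[0,0,0],[-0.004,0.03,0],30]
    - [[0,0,0],[-0.004,0.03,0],30]
    - [[0,0,0],[-0.004,0.03,0],30]
    - [[0,0,0],[-0.004,0.03,0],30]
    - [[0,0,0],[-0.004,0.03,0],30]
    - [[0,0,0],[-0.004,0.03,0],30]
    - [[0,0,0],[-0.004,0.03,0],30]
    - [[0,0,0],[-0.004,0.03,0],30]
    - [[0,0,0],[-0.004,0.03,0],30]
    - [[0,0,0],[-0.006,0.032,0],30]
    - [[0,0,0],[0,0,0],30]

```text
time: 4.2
ee_pos: [0.4939, 0.4314, 0.2301]
tcp_rot: [-180.0, 0.1, 82.0]
wrist_force: [-0.5, -0.3, 0.1]
opening: 0.0256
grasp_force: 0.0
```

Run:
```python
from h import *
o=get_obs(); print(o["q"].round(1),o["ee_pos"],o["tcp_rot"])
headyaw("wrist","w1.png")
for n in ("filter_head","head_centre"): print([(toW("wrist",r["xyz"]).round(3),r["score"]) for r in mark_of(n,"wrist")])
```

```text
[ 41.2  20.5  28.2  97.8  -0.  139.1] [0.49389662 0.43140921 0.23010751] [-1.79999545e+02  6.41246437e-02  8.20101634e+01]
wrist 0.58 6828 5247 rect [478.5 349.6] [89.4 85.5] 81.6 z [0.0906 0.0932 0.0941] mean [0.4822 0.3575 0.0922]
[]
[]
```

View pics/w1.png

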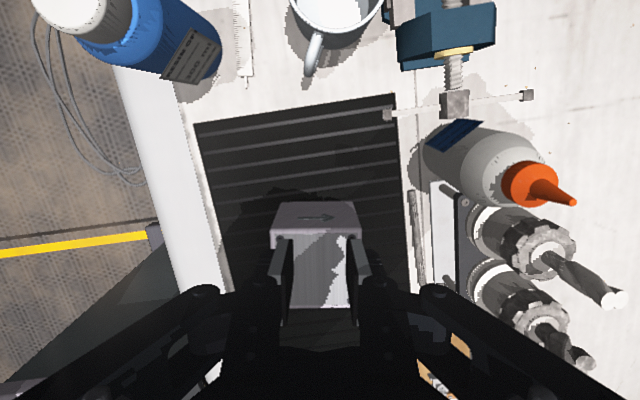

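The pushed face carries the arrow (315,218), so the roll is about the head's x axis. The wrist view gives the centre as (0.4785, 0.3495). I'll descend behind that face.

>>> servo_tool:
  moves:
    - [[0,0,0],[0,-0.004,0.03],30]
    - [[0,0,0],[0,0,0.03],30]
    - [[0,0,0],[0,0,0.03],30]
    - [[0,0,0],[0,0,0.03],30]
    - [[0,0,0],[0,0,0.02],30]
    - [[0,0,0],[0,0,0.013],30]
    - [[0,0,0],[-0.008,0,0],30]
    - [[0,0,0],[-0.008,0,0],30]
    - [[0,0,0],[0,0,0],30]

```text
time: 5.3
ee_pos: [0.4851, 0.4171, 0.0802]
tcp_rot: [179.9, -0.1, 82.2]
wrist_force: [0.3, 0.2, 0.8]
opening: 0.0258
grasp_force: 0.0
```

>>> servo_tool:
  moves:
    - [[0,0,0],[-0.005,0,0.002],30]
    - [[0,0,0],[-0.005,0,0],30]
    - [[0,0,0],[-0.005,0,0],30]
    - [[0,0,0],[-0.005,0,0],30]
    - [[0,0,0],[-0.005,0,0],30]
    - [[0,0,0],[-0.005,0,0],30]

```text
time: 5.9
ee_pos: [0.4815, 0.3896, 0.0779]
tcp_rot: [179.9, -0.3, 82.2]
wrist_force: [0.5, 8.4, 3.7]
opening: 0.025
grasp_force: 4.2
```

>>> servo_tool:
  moves:
    - [[0,0,0],[-0.005,0,0],30]
    - [[0,0,0],[-0.005,0,0],30]
    - [[0,0,0],[-0.005,0,0],30]
    - [[0,0,0],[-0.005,0,0],30]
    - [[0,0,0],[-0.004,0,0],30]

```text
time: 6.4
ee_pos: [0.4782, 0.3657, 0.0779]
tcp_rot: [179.9, -0.3, 82.2]
wrist_force: [0.7, 8.2, 4.4]
opening: 0.0255
grasp_force: 4.2
```

Run:
```python
from h import *
headyaw("top",zr=(0.1,0.14))
for n in ("filter_head","head_centre"): print([(toW("top",r["xyz"]).round(3),r["score"]) for r in mark_of(n,"top")])
```

```text
top few 670 672 [[0.433 0.263 0.044]
 [0.472 0.302 0.092]
 [0.511 0.346 0.097]]
[(array([0.468, 0.305, 0.003]), 0.8)]
[(array([0.471, 0.307, 0.045]), 0.77), (array([ 0.497, -0.466, -0.002]), 0.35)]
```

The block slid about 43 mm instead of tipping. Finger friction on the rising face held it down. I'll follow the tipping arc, rising as I push.

>>> servo_tool:
  moves:
    - [[0,0,0],[-0.004,0,-0.008],30]
    - [[0,0,0],[-0.008,0,-0.007],30]
    - [[0,0,0],[-0.008,0,-0.006],30]
    - [[0,0,0],[-0.008,0,-0.006],30]
    - [[0,0,0],[0,0,0],30]

```text
time: 7.1
ee_pos: [0.4738, 0.3354, 0.1046]
tcp_rot: [179.9, -0.0, 82.1]
wrist_force: [-0.3, 2.6, 0.2]
opening: 0.0257
grasp_force: 1.4
```

Run:
```python
from h import *
headyaw("top","t2.png",zr=(0.1,0.14))
print([(toW("top",r["xyz"]).round(3),r["score"]) for n in ("filter_head","head_centre") for r in mark_of(n,"top")])
```

```text
top 0.94 611 346 rect [470.5 291.5] [63.8 86.6] 82.5 z [0.1017 0.108  0.1148] mean [0.4719 0.2959 0.1082]
[(array([0.47 , 0.306, 0.017]), 0.76), (array([0.466, 0.29 , 0.055]), 0.82), (array([ 0.642,  0.43 , -0.   ]), 0.42)]
```

It is tipping now (top at 115 mm). I'll continue along the arc.

>>> servo_tool:
  moves:
    - [[0,0,0],[-0.009,0,-0.004],30]
    - [[0,0,0],[-0.01,0,-0.004],30]
    - [[0,0,0],[-0.01,0,-0.003],30]
    - [[0,0,0],[-0.01,0,-0.002],30]
    - [[0,0,0],[-0.01,0,-0.001],30]
    - [[0,0,0],[-0.006,0,0],30]
    - [[0,0,0],[0,0,0],30]
    - [[0,0,0],[0,0,0],30]

```text
time: 8.1
ee_pos: [0.466, 0.2818, 0.1168]
tcp_rot: [-180.0, 0.0, 82.2]
wrist_force: [0.2, -0.4, -0.2]
opening: 0.0254
grasp_force: 0.0
```

Run:
```python
from h import *
headyaw("top",zr=(0.08,0.14))
print([(toW("top",r["xyz"]).round(3),r["score"]) for n in ("filter_head","head_centre") for r in mark_of(n,"top")])
```

```text
top 0.66 583 582 rect [459.3 213.8] [89.4 86.8] 83.7 z [0.089  0.0935 0.0979] mean [0.4585 0.2128 0.0935]
[(array([0.463, 0.259, 0.053]), 0.8), (array([0.459, 0.215, 0.049]), 0.55), (array([0.474, 0.264, 0.001]), 0.44)]
```

The first quarter turn is done: centre (0.459, 0.2145). I'll repeat on the new rear face.

>>> servo_tool:
  moves:
    - [[0,0,0],[0.014,0.002,0],30]
    - [[0,0,0],[0,0,0.018],30]
    - [[0,0,0],[0,0,0.018],30]
    - [[0,0,0],[0,0,0],30]
    - [[0,0,0],[-0.006,0,0],30]
    - [[0,0,0],[-0.006,0,0],30]
    - [[0,0,0],[-0.006,0,0],30]
    - [[0,0,0],[-0.004,0,0],30]
    - [[0,0,0],[-0.003,0,0],30]

```text
time: 9.2
ee_pos: [0.4678, 0.2722, 0.0836]
tcp_rot: [179.8, -0.3, 82.2]
wrist_force: [1.3, 8.8, 5.0]
opening: 0.026
grasp_force: 4.7
```

>>> servo_tool:
  moves:
    - [[0,0,0],[-0.004,0,-0.008],30]
    - [[0,0,0],[-0.008,0,-0.007],30]
    - [[0,0,0],[-0.008,0,-0.006],30]
    - [[0,0,0],[-0.008,0,-0.006],30]
    - [[0,0,0],[-0.009,0,-0.004],30]
    - [[0,0,0],[0,0,0],30]

```text
time: 9.8
ee_pos: [0.4618, 0.2331, 0.1133]
tcp_rot: [179.9, -0.0, 82.1]
wrist_force: [-0.2, 4.3, 3.4]
opening: 0.0257
grasp_force: 2.0
```

Run:
```python
from h import *
headyaw("top",zr=(0.1,0.14))
print([(toW("top",r["xyz"]).round(3),r["score"]) for n in ("filter_head","head_centre") for r in mark_of(n,"top")])
```

```text
top 0.62 528 223 rect [460.4 184.6] [87.5 50.3] 11.3 z [0.1019 0.107  0.1137] mean [0.4644 0.1921 0.1075]
[(array([0.46 , 0.238, 0.079]), 0.68), (array([0.453, 0.194, 0.057]), 0.72)]
```

>>> servo_tool:
  moves:
    - [[0,0,0],[-0.009,0,-0.004],30]
    - [[0,0,0],[-0.01,0,-0.004],30]
    - [[0,0,0],[-0.01,0,-0.002],30]
    - [[0,0,0],[-0.01,0,-0.001],30]
    - [[0,0,0],[-0.01,0,0],30]
    - [[0,0,0],[-0.006,0,0],30]
    - [[0,0,0],[0,0,0],30]
    - [[0,0,0],[0,0,0],30]

```text
time: 10.8
ee_pos: [0.4541, 0.1794, 0.1231]
tcp_rot: [-180.0, 0.0, 82.2]
wrist_force: [-0.1, -0.1, 1.3]
opening: 0.0256
grasp_force: 0.0
```

Run:
```python
from h import *
headyaw("top",zr=(0.08,0.14))
print([(toW("top",r["xyz"]).round(3),r["score"]) for n in ("filter_head","head_centre","head_slot") for r in mark_of(n,"top")])
```

```text
top 0.86 436 288 rect [446.2 116.3] [77.5 86.8] 82.9 z [0.0897 0.0938 0.0978] mean [0.4498 0.1044 0.0936]
[(array([0.447, 0.118, 0.094]), 0.57), (array([0.445, 0.124, 0.049]), 0.89), (array([0.444, 0.12 , 0.096]), 0.51), (array([0.473, 0.118, 0.093]), 0.68), (array([ 0.495, -0.467, -0.001]), 0.61), (array([ 0.639,  0.431, -0.003]), 0.58)]
```

Mouth is up. Next, a view of the mouth from the wrist camera.

>>> servo_tool:
  moves:
    - [[0,0,0],[0,0,-0.04],100]
    - [[0,0,0],[0,0,-0.04],100]
    - [[0,0,0],[-0.03,0,-0.04],100]
    - [[0,0,0],[-0.03,0,-0.02],100]
    - [[0,0,0],[-0.03,0,0],100]
    - [[0,0,0],[0,0,0],100]
    - [[0,0,0],[0,0,0],100]

```text
time: 11.75
ee_pos: [0.442, 0.0903, 0.2633]
tcp_rot: [180.0, -0.0, 82.1]
wrist_force: [-0.9, 0.6, -0.3]
opening: 0.0855
grasp_force: 0.0
```

Run:
```python
from h import *
print(get_obs()["ee_pos"])
headyaw("wrist","w2.png",zr=(0.08,0.11))
print([(n,toW("wrist",r["xyz"]).round(4),r["score"]) for n in ("filter_head","head_centre","head_slot") for r in mark_of(n,"wrist")])
```

```text
[0.44202829 0.09030381 0.26333683]
wrist 0.78 8144 6198 rect [450.1 129.6] [88.6 88.1] 82.0 z [0.0915 0.0926 0.0937] mean [0.4503 0.1319 0.0925]
[('filter_head', array([0.4478, 0.1319, 0.0897]), 0.84), ('head_centre', array([0.4491, 0.133 , 0.0461]), 0.55), ('head_slot', array([0.4701, 0.1301, 0.0869]), 0.85)]
```

View pics/w2.png

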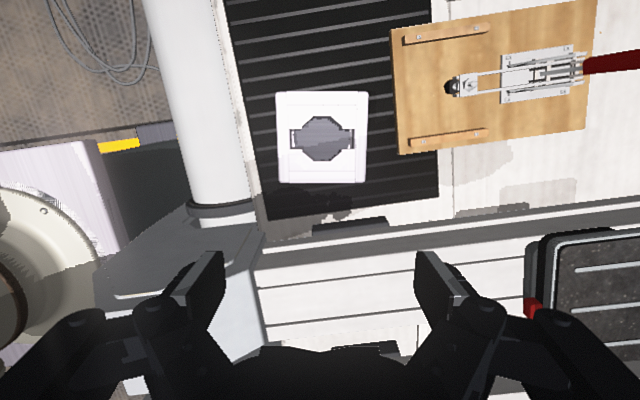

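The mouth shows clearly: centre at px (322,138), slots along the image x, so the head's x axis is at yaw −8°. I'll measure the face and hole by ray casting.

```bash
cat >> h.py <<'E'
def rays(cal,uv,z):
    n=cv2.undistortPoints(np.asarray(uv,float).reshape(-1,1,2),np.array(cal["camera_matrix"]),np.array(cal["dist"]))[:,0]
    R=np.array(cal["R"]);C=-R.T@np.array(cal["t"]).ravel()
    D=np.c_[n,np.ones(len(n))]@R
    return C+D*((z-C[2])/D[:,2])[:,None]
def mouth(cam="wrist",fn=None,z=0.093,near=None):
    im,d,cal=snap(cam,fn)
    H,W=d.shape; g=im.min(2)
    vv,uu=np.mgrid[0:H,0:W]
    P=rays(cal,np.stack([uu.ravel(),vv.ravel()],1),z)[:,:2].reshape(H,W,2)
    m=((g>150)&(np.linalg.norm(P-np.array(near),axis=2)<0.075)).astype(np.uint8)
    cs,_=cv2.findContours(m,cv2.RETR_CCOMP,cv2.CHAIN_APPROX_NONE)
    out=max(cs,key=cv2.contourArea)
    r=cv2.minAreaRect((P[out[:,0,1],out[:,0,0]]*1000).astype(np.float32)); print("face",np.round(r[0],1),np.round(r[1],1),round(r[2],1))
    ins=np.zeros_like(m); cv2.drawContours(ins,[out],-1,1,-1)
    h=((ins>0)&(m==0)).astype(np.uint8); n,l,s,_=cv2.connectedComponentsWithStats(h); k=1+np.argmax(s[1:,4]); h=(l==k).astype(np.uint8)
    c=cv2.findContours(h,cv2.RETR_EXTERNAL,cv2.CHAIN_APPROX_NONE)[0][0]
    r=cv2.minAreaRect((P[c[:,0,1],c[:,0,0]]*1000).astype(np.float32)); print("hole",np.round(r[0],1),np.round(r[1],1),round(r[2],1),"centroid",(P[h>0].mean(0)*1000).round(1))
    return im,d,cal
E
python3 - <<'E'
from h import *
mouth(near=(0.449,0.131))
E
```

```text
face [449.6 130.2] [86.9 87.1] 82.2
hole [449.8 130.1] [42.1 62.2] 82.2 centroid [449.3 127.9]
```

>>> servo_tool:
  moves:
    - [[0,0,0],[-0.042,0.008,0],100]
    - [[0,0,0],[-0.042,0.008,0],100]
    - [[0,0,0],[-0.042,0.008,0],100]
    - [[0,0,0],[-0.042,0.008,0],100]
    - [[0,0,0],[-0.042,0.008,0],100]
    - [[0,0,0],[-0.042,0.008,0],100]
    - [[0,0,0],[-0.042,0.008,0],100]
    - [[0,0,0],[-0.042,0.008,0],100]
    - [[0,0,0],[-0.042,0.008,0],100]
    - [[0,0,0],[-0.042,0.008,0],100]
    - [[0,0,0],[-0.042,0.008,0],100]
    - [[0,0,0],[-0.03,0.008,0],100]

```text
time: 13.25
ee_pos: [0.4701, -0.4122, 0.2624]
tcp_rot: [-180.0, -0.0, 82.2]
wrist_force: [0.4, -0.9, 0.7]
opening: 0.0853
grasp_force: 0.0
```

>>> servo_tool:
  moves:
    - [[0,0,-8],[0,0,0],100]
    - [[0,0,-8],[0,0,0],100]
    - [[0,0,-8],[0,0,0],100]
    - [[0,0,-8],[0,0,0],100]
    - [[0,0,-8],[0,0,0],100]
    - [[0,0,-8],[0,0,0],100]
    - [[0,0,-8],[0,0,0],100]
    - [[0,0,-8],[0,0,0],100]
    - [[0,0,-8],[0,0,0],100]
    - [[0,0,-8],[0,0,0],100]
    - [[0,0,-8],[0,0,0],100]
    - [[0,0,-8],[0,0,0],100]

```text
time: 14.45
ee_pos: [0.4706, -0.4096, 0.2628]
tcp_rot: [180.0, -0.0, 178.6]
wrist_force: [0.2, -0.8, 0.3]
opening: 0.0852
grasp_force: 0.0
```

>>> servo_tool:
  moves:
    - [[0,0,-8],[0,0,0],100]
    - [[0,0,-8],[0,0,0],100]
    - [[0,0,-8],[0,0,0],100]
    - [[0,0,-8],[0,0,0],100]
    - [[0,0,-8],[0,0,0],100]
    - [[0,0,-7],[0,0,0],100]
    - [[0,0,0],[0,0,0],100]

```text
time: 15.15
ee_pos: [0.4706, -0.4097, 0.2628]
tcp_rot: [180.0, -0.0, -134.7]
wrist_force: [-0.3, -0.2, 0.0]
opening: 0.0847
grasp_force: 0.0
```

>>> servo_tool:
  moves:
    - [[0,0,0],[0,-0.03,0],100]
    - [[0,0,0],[0,-0.028,0],100]
    - [[0,0,0],[0,0,0],100]
    - [[0,0,0],[0,0,0],100]

```text
time: 15.55
ee_pos: [0.5117, -0.4509, 0.2619]
tcp_rot: [179.9, -0.0, -134.9]
wrist_force: [-1.1, 0.3, 0.1]
opening: 0.0853
grasp_force: 0.0
```

```bash
cat >> h.py <<'E'
def bowl(fn=None):
    im,d,cal=snap("wrist",fn)
    r=cut_out("filter_bowl","wrist")
    if r:
        P=cloud(cal,d,r[0]["mask"]); print("mask",r[0]["score"],len(P),"zmax",np.percentile(P[:,2],99).round(4))
        for a,b in((0.03,0.088),(0.11,0.12)):
            Q=P[(P[:,2]>a)&(P[:,2]<b)]
            if len(Q)>10:
                A=np.c_[2*Q[:,:2],np.ones(len(Q))]; s=np.linalg.lstsq(A,(Q[:,:2]**2).sum(1),rcond=None)[0]
                print(a,len(Q),"circ",s[:2].round(4),"r",np.sqrt(s[2]+s[0]**2+s[1]**2).round(4),"mean",Q.mean(0).round(4))
        Q=P[(P[:,2]>0.014)&(P[:,2]<0.032)]
        if len(Q): print("collar rect",cv2.minAreaRect((Q[:,:2]*1000).astype(np.float32)),len(Q))
    for n in("filter_bowl","bowl_grip","bowl_lug"):
        print(n,[(toW("wrist",q["xyz"],cal).round(4),round(q["score"],2)) for q in mark_of(n,"wrist")[:2]])
E
python3 - <<'E'
from h import *
print(get_obs()["ee_pos"]); bowl("w3.png")
E
```

```text
[ 0.51170927 -0.45087142  0.26190302]
mask 0.66 2868 zmax 0.1146
0.03 179 circ [ 0.4926 -0.4673] r 0.0217 mean [ 0.4814 -0.4796  0.0571]
0.11 277 circ [ 0.4979 -0.4616] r 0.0062 mean [ 0.4978 -0.4617  0.1133]
collar rect ((482.0800476074219, -478.6226806640625), (34.568084716796875, 58.87994384765625), 46.279296875) 301
filter_bowl []
bowl_grip [(array([ 0.5017, -0.4618,  0.0724]), 0.89)]
bowl_lug []
```

View pics/w3.png

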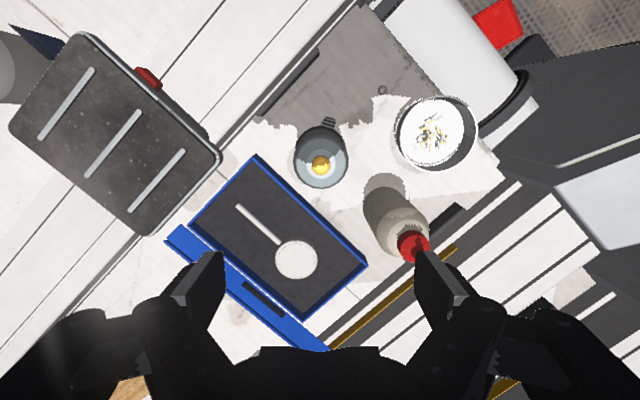

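The bowl is at px (320,158) with one ear visible at (329,122); the oil bottle (400,230) is clear and the blue box's corner is at (258,157). Next, the ear angle and the box height.

Run:
```python
from h import *
im,d,cal=snap("wrist")
cr=im[105:185,275:365]; cv2.imwrite("pics/c3.png",cv2.resize(cr[:,:,::-1],None,fx=6,fy=6,interpolation=cv2.INTER_CUBIC))
m=np.zeros(d.shape,bool)
b=im.astype(int); hsv=cv2.cvtColor(im,cv2.COLOR_RGB2HSV)
br=(hsv[...,0]>15)&(hsv[...,0]<35)&(hsv[...,1]>110); w=np.zeros_like(br); w[140:180,300:345]=1; br&=w
v,u=np.nonzero(br); print("valve px",u.mean(),v.mean(),len(u),rays(cal,[[u.mean(),v.mean()]],0.112))
for px in((322,119),(336,119),(329,121)): print(px,rays(cal,[px],0.029),d[px[1],px[0]])
for nm,mm in(("corner",(slice(150,185),slice(235,275))),("lid",(slice(225,330),slice(165,320)))):
    k=m.copy(); k[mm]=True; k&=(b[...,2]>b[...,0]+60); P=cloud(cal,d,k); print(nm,len(P),P.min(0),P.max(0))
```

```text
valve px 320.1857142857143 163.8761904761905 210 [[ 0.49734965 -0.4627013   0.112     ]]
(322, 119) [[ 0.46929889 -0.48764875  0.029     ]] 0.3969155
(336, 119) [[ 0.45788195 -0.47627737  0.029     ]] 0.39360482
(329, 121) [[ 0.46515447 -0.48036423  0.029     ]] 0.36689404
corner 178 [ 0.55689496 -0.5165735   0.00471799] [ 0.59185822 -0.47859526  0.03171115]
lid 2949 [ 0.53578888 -0.5159721   0.02561124] [ 0.68220174 -0.31294078  0.28970743]
```

View pics/c3.png

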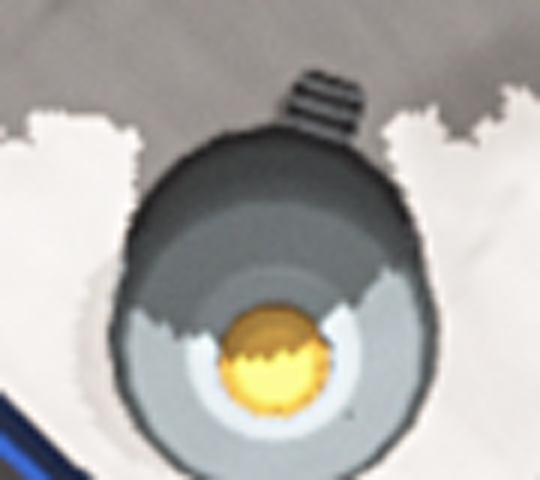

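>>> servo_tool:
  moves:
    - [[0,0,0],[0.009,0.001,0.03],100]
    - [[0,0,0],[0.009,0.001,0.03],100]
    - [[0,0,0],[0,0,0.02],100]
    - [[0,0,0],[0,0,0.015],100]
    - [[0,0,0],[0,0,0],100]
    - [[0,0,0],[0,0,0],100]

```text
time: 16.45
ee_pos: [0.4971, -0.4621, 0.1692]
tcp_rot: [-180.0, -0.0, -134.8]
wrist_force: [0.2, 0.1, 0.1]
opening: 0.0853
grasp_force: 0.0
```

Run:
```python
from h import *
im,d,cal=snap("top")
b=im.astype(int); k=np.zeros(d.shape,bool); k[150:200,415:495]=1; k&=(b[...,2]>b[...,0]+60); P=cloud(cal,d,k)
for z in(0.03,0.06,0.09,0.12): 
    Q=P[P[:,2]>z]; print(z,len(Q),Q.min(0).round(3) if len(Q) else 0,Q.max(0).round(3) if len(Q) else 0)
print(get_obs()["ee_pos"])
bowl("w4.png")
```

```text
0.03 293 [ 0.557 -0.52   0.032] [ 0.683 -0.317  0.154]
0.06 292 [ 0.618 -0.52   0.071] [ 0.683 -0.317  0.154]
0.09 290 [ 0.618 -0.52   0.136] [ 0.64  -0.317  0.154]
0.12 290 [ 0.618 -0.52   0.136] [ 0.64  -0.317  0.154]
[ 0.49737301 -0.46233313  0.1698038 ]
mask 0.66 5609 zmax 0.1143
0.03 731 circ [ 0.4958 -0.4637] r 0.0252 mean [ 0.4816 -0.4784  0.0607]
0.11 528 circ [ 0.4979 -0.462 ] r 0.0062 mean [ 0.4977 -0.4622  0.1132]
collar rect ((481.4217224121094, -476.11163330078125), (38.585350036621094, 60.103214263916016), 41.057167053222656) 594
filter_bowl [(array([ 0.4981, -0.4598,  0.0012]), 0.88), (array([ 0.4933, -0.351 ,  0.0012]), 0.4)]
bowl_grip []
bowl_lug []
```

View pics/w4.png

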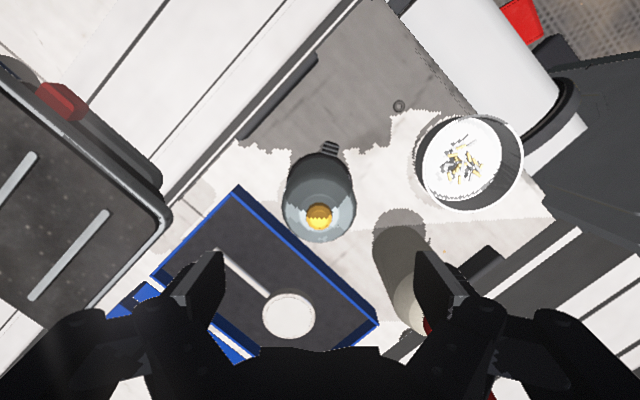

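Bowl centre confirmed at (0.4977, −0.4621). I'll take the ear angle from near.

Run:
```python
from h import *
im,d,cal=snap("wrist")
c=np.array([0.4977,-0.4621])
k=np.zeros(d.shape,bool); k[130:165,300:360]=1
P=cloud(cal,d,k); v,u=np.nonzero(k&(d>0)); q=P[:,:2]-c; r=np.hypot(*q.T); a=np.degrees(np.arctan2(q[:,1],q[:,0]))%180
s=(r>0.033)&(r<0.045)&(P[:,2]>0.023)&(P[:,2]<0.036)
print(s.sum(),"ang",np.percentile(a[s],[0,10,50,90,100]).round(1),"mean",a[s].mean(),"z",P[s,2].mean(),"rmax",r[s].max(),np.arctan2(*q[s].mean(0)[::-1])*180/np.pi)
# ray version, dark pixels
g=im.max(2); X=rays(cal,np.stack([u,v],1),0.029); q=X[:,:2]-c; r=np.hypot(*q.T); a=np.degrees(np.arctan2(q[:,1],q[:,0]))%180
s=(r>0.035)&(r<0.042)&(g[v,u]<75)
print(s.sum(),"ray ang",np.percentile(a[s],[0,10,50,90,100]).round(1),a[s].mean())
```

```text
154 ang [16.7 20.1 28.4 36.9 39.8] mean 28.38729676751075 z 0.028656027021902418 rmax 0.04124810288655818 -151.62060369406336
60 ray ang [19.7 22.4 29.7 36.9 40. ] 29.74490328236483
```

>>> servo_tool:
  moves:
    - [[0,0,0],[0,0,0.025],100]
    - [[0,0,0],[0,0,0.025],100]
    - [[0,0,0],[0,0,0.025],100]
    - [[0,0,0],[0,0,0.02],100]
    - [[0,0,0],[0,0,0.015],100]
    - [[0,0,0],[0,0,0.006],100]
    - [[0,0,0],[0,0,0],100]
    - [[0,0,0],[0,0,0],60]
    - [[0,0,0],[0,0,0],50]
    - [[0,0,0],[0,0,0],50]
    - [[0,0,0],[0,0,0],50]
    - [[0,0,0],[0,0,0],50]
  force: 70

```text
time: 18.0
ee_pos: [0.4978, -0.4629, 0.0541]
tcp_rot: [-179.8, 0.0, -134.8]
wrist_force: [0.7, 0.9, 6.2]
opening: 0.0542
grasp_force: 74.9
```

Gripped. Lifting straight up.

>>> servo_tool:
  moves:
    - [[0,0,0],[0,0,-0.015],50]
    - [[0,0,0],[0,0,-0.03],50]
    - [[0,0,0],[0,0,-0.03],50]
    - [[0,0,0],[0,0,-0.03],50]
    - [[0,0,0],[0,0,-0.03],50]
    - [[0,0,0],[0,0,-0.03],50]
    - [[0,0,0],[0,0,-0.03],50]
    - [[0,0,0],[0,0,-0.03],50]
    - [[0,0,0],[0,0,-0.015],50]
    - [[0,0,0],[0,0,0],50]
    - [[0,0,0],[0,0,0],50]

```text
time: 19.1
ee_pos: [0.4972, -0.4623, 0.2919]
tcp_rot: [180.0, -0.0, -134.8]
wrist_force: [0.0, 0.9, -3.8]
opening: 0.0546
grasp_force: 74.7
```

>>> servo_tool:
  moves:
    - [[0,0,0],[-0.037,0.034,0],50]
    - [[0,0,0],[-0.037,0.034,0],50]
    - [[0,0,0],[-0.037,0.034,0],50]
    - [[0,0,0],[-0.037,0.034,0],50]
    - [[0,0,0],[-0.037,0.034,0],50]
    - [[0,0,0],[-0.037,0.034,0],50]
    - [[0,0,0],[-0.037,0.034,0],50]
    - [[0,0,0],[-0.037,0.034,0],50]
    - [[0,0,0],[-0.037,0.034,0],50]
    - [[0,0,0],[-0.037,0.034,0],50]
    - [[0,0,0],[-0.037,0.034,0],50]
    - [[0,0,0],[-0.036,0.034,0],50]

```text
time: 20.3
ee_pos: [0.5189, 0.1387, 0.2908]
tcp_rot: [179.9, -0.1, -134.8]
wrist_force: [1.4, 0.4, -2.8]
opening: 0.0544
grasp_force: 75.1
```

>>> servo_tool:
  moves:
    - [[0,0,7],[0,0,0],50]
    - [[0,0,7],[0,0,0],50]
    - [[0,0,7],[0,0,0],50]
    - [[0,0,7],[0,0,0],50]
    - [[0,0,8.3],[0,0,0],50]
    - [[0,0,0],[0,0,0],50]
    - [[0,0,0],[0,0,0],50]

```text
time: 21.0
ee_pos: [0.5194, 0.1367, 0.2913]
tcp_rot: [-180.0, -0.1, -170.9]
wrist_force: [0.7, -0.5, -2.9]
opening: 0.0544
grasp_force: 75.3
```

Run:
```python
from h import *
o=get_obs();print(o["ee_pos"],o["tcp_rot"],o["q"].round(1))
mouth(near=(0.4497,0.1301),fn="w5.png")
```

```text
[0.51941361 0.13672225 0.29129579] [-1.79990749e+02 -8.94875702e-02 -1.70864472e+02] [ 14.7   5.1  17.  102.   -0.    5.6]
face [450.  130.9] [86.1 87.3] 82.8Traceback (most recent call last):
  File "<stdin>", line 3, in <module>
  File "h.py", line 38, in mouth
    h=((ins>0)&(m==0)).astype(np.uint8); n,l,s,_=cv2.connectedComponentsWithStats(h); k=1+np.argmax(s[1:,4]); h=(l==k).astype(np.uint8)
                                                                                          ~~~~~~~~~^^^^^^^^^
    return _wrapfunc(a, 'argmax', axis=axis, out=out, **kwds)
    return bound(*args, **kwds)
ValueError: attempt to get argmax of an empty sequence
```

View pics/w5.png

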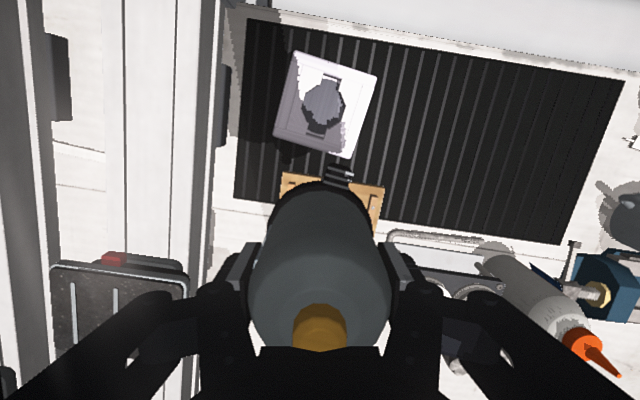

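The mouth is at px (323,105) and the held bowl's ear at (340,172). I'll compute the held ear's angle and the remaining offsets.

Run:
```python
from h import *
im,d,cal=snap("wrist"); o=get_obs(); z=o["ee_pos"][2]-0.0541+0.029; c=o["ee_pos"][:2]
k=np.zeros(d.shape,bool); k[155:200,300:385]=1
P=cloud(cal,d,k); q=P[:,:2]-c; r=np.hypot(*q.T); a=np.degrees(np.arctan2(q[:,1],q[:,0]))%180
s=(r>0.033)&(r<0.046)&(P[:,2]>z-0.008)&(P[:,2]<z+0.007)
print(s.sum(),"ang",np.percentile(a[s],[0,5,50,95,100]).round(1),np.degrees(np.arctan2(*q[s].mean(0)[::-1])),"z",P[s,2].mean()-z,"rmax",r[s].max())
v,u=np.nonzero(k); X=rays(cal,np.stack([u,v],1),z); q=X[:,:2]-c; r=np.hypot(*q.T); a=np.degrees(np.arctan2(q[:,1],q[:,0]))%180
s=(r>0.035)&(r<0.041)&(im.max(2)[v,u]<75); print(s.sum(),"ray",np.percentile(a[s],[0,5,50,95,100]).round(1))
# held bowl axis check: collar front edge / valve
vv,uu=np.nonzero((im[...,0]>im[...,2].astype(int)+50)&(np.indices(d.shape)[0]>290)&(abs(np.indices(d.shape)[1]-320)<45)); print("valve",rays(cal,[[uu.mean(),vv.mean()]],z+0.083)[0],len(uu),"tcp",c)
yaw=np.radians(o["tcp_rot"][2]); dl=np.array([0.4498,0.1305])-c; print("to mouth, tool x,y",dl@[np.cos(yaw),np.sin(yaw)],dl@[np.sin(yaw),-np.cos(yaw)])
```

```text
436 ang [  0.    1.  169.4 178.7 179.9] 172.0492032602562 z -0.0010262124348550117 rmax 0.04138933558487999
516 ray [  0.    2.5 137.8 177.4 179.9]
valve [0.51775155 0.1366805  0.34968702] 1571 tcp [0.51961097 0.13673856]
to mouth, tool x,y 0.06992086922716315 0.004854248303077733
```

The ear is at 172° and the slots at 172.5°, so they line up. I'll move over the mouth and descend to just above it.

>>> servo_tool:
  moves:
    - [[0,0,0],[0.025,0.002,0],50]
    - [[0,0,0],[0.025,0.002,0],50]
    - [[0,0,0],[0.02,0.001,0],50]
    - [[0,0,0],[0,0,0.03],50]
    - [[0,0,0],[0,0,0.03],50]
    - [[0,0,0],[0,0,0.03],50]
    - [[0,0,0],[0,0,0.025],50]
    - [[0,0,0],[0,0,0.015],50]
    - [[0,0,0],[0,0,0],50]
    - [[0,0,0],[0,0,0],50]
    - [[0,0,0],[0,0,0],50]

```text
time: 22.2
ee_pos: [0.4504, 0.1311, 0.1635]
tcp_rot: [180.0, 0.1, -171.1]
wrist_force: [1.0, 0.2, -2.6]
opening: 0.0545
grasp_force: 75.3
```

>>> servo_tool:
  moves:
    - [[0,0,0],[0.0005,-0.0005,0.008],50]
    - [[0,0,0],[0,0,0.006],50]
    - [[0,0,0],[0,0,0.004],50]
    - [[0,0,0],[0,0,0.004],50]
    - [[0,0,0],[0,0,0],50]

```text
time: 22.7
ee_pos: [0.4492, 0.1303, 0.1396]
tcp_rot: [-180.0, -0.1, -171.1]
wrist_force: [0.5, -0.1, -2.9]
opening: 0.0546
grasp_force: 75.3
```

It is entering freely. Continuing down to the seat.

>>> servo_tool:
  moves:
    - [[0,0,0],[0,0,0.004],50]
    - [[0,0,0],[0,0,0.003],50]
    - [[0,0,0],[0,0,0.002],50]
    - [[0,0,0],[0,0,0.001],50]
    - [[0,0,0],[0,0,0],50]
    - [[0,0,0],[0,0,0],50]

```text
time: 23.3
ee_pos: [0.4496, 0.1304, 0.1308]
tcp_rot: [180.0, 0.0, -171.1]
wrist_force: [-1.0, -1.8, 3.0]
opening: 0.0544
grasp_force: 76.0
```

Seated: the force went from −2.9 to +3.0 N at the expected height. Turning clockwise.

>>> servo_tool:
  moves:
    - [[0,0,6],[0,0,0],50]
    - [[0,0,6],[0,0,0],50]
    - [[0,0,6],[0,0,0],50]
    - [[0,0,6],[0,0,0],50]
    - [[0,0,6],[0,0,0],50]
    - [[0,0,6],[0,0,0],50]
    - [[0,0,6],[0,0,0],50]

```text
time: 24.0
ee_pos: [0.4494, 0.1306, 0.1306]
tcp_rot: [180.0, -0.0, 146.7]
wrist_force: [-2.2, 0.8, 1.7]
opening: 0.0544
grasp_force: 75.8
```

Run:
```python
from h import *
print(get_obs()["torque"])
headyaw("top",zr=(0.08,0.1))
```

```text
[0.24135697 0.52758833 0.03560906]
none
```

>>> servo_tool:
  moves:
    - [[0,0,6],[0,0,0],50]
    - [[0,0,6],[0,0,0],50]
    - [[0,0,6],[0,0,0],50]
    - [[0,0,6],[0,0,0],50]
    - [[0,0,6],[0,0,0],50]
    - [[0,0,6],[0,0,0],50]
    - [[0,0,6],[0,0,0],50]
    - [[0,0,3],[0,0,0],50]
    - [[0,0,0],[0,0,0],50]

```text
time: 25.0
ee_pos: [0.4496, 0.1304, 0.1304]
tcp_rot: [180.0, 0.0, 102.0]
wrist_force: [-0.9, -0.4, 2.3]
opening: 0.0544
grasp_force: 75.8
```

Run:
```python
from h import *
o=get_obs();print(o["torque"],o["ee_pos"],o["tcp_rot"])
im,d,cal=snap("wrist","w6.png")
z=o["ee_pos"][2]-0.0541+0.029; c=o["ee_pos"][:2]
k=np.zeros(d.shape,bool); k[100:300,200:440]=1
P=cloud(cal,d,k); s=(abs(P[:,2]-0.093)<0.006)&(np.hypot(*(P[:,:2]-c).T)<0.075); print("face",s.sum(),cv2.minAreaRect((P[s,:2]*1000).astype(np.float32)))
q=P[:,:2]-c; r=np.hypot(*q.T); s=(r>0.033)&(r<0.044)&(abs(P[:,2]-z)<0.006); print("ear",s.sum(),np.degrees(np.arctan2(*q[s].mean(0)[::-1])))
```

```text
[-0.06134605  0.17109647 -0.0401047 ] [0.44964237 0.13036599 0.13043702] [1.79976667e+02 5.83448457e-03 1.02011095e+02]
face 7076 ((450.7735900878906, 135.61212158203125), (76.75447845458984, 87.90058898925781), 82.39212799072266)
ear 441 85.33737002148595
```

View pics/w6.png

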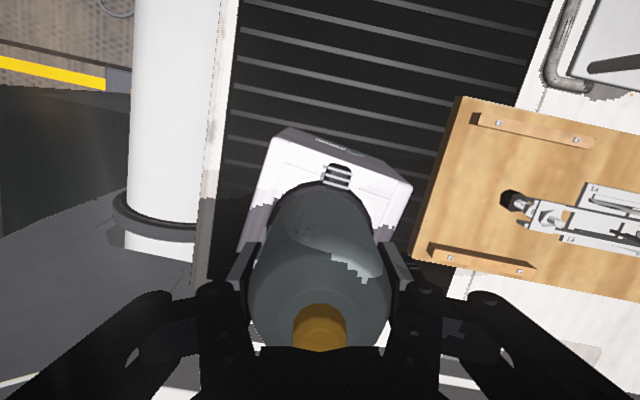

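The ear (337,175) is within 3° of the head's y axis and the head hasn't turned. A few more degrees will reach the stop.

>>> servo_tool:
  moves:
    - [[0,0,1.5],[0,0,0],50]
    - [[0,0,1.5],[0,0,0],50]
    - [[0,0,1],[0,0,0],50]
    - [[0,0,0],[0,0,0],50]

```text
time: 25.45
ee_pos: [0.4496, 0.1304, 0.1304]
tcp_rot: [180.0, 0.0, 97.9]
wrist_force: [0.0, -0.5, 2.9]
opening: 0.0546
grasp_force: 76.0
```

Run:
```python
from h import *
o=get_obs();print(o["torque"],o["tcp_rot"],o["joint_efforts"])
```

```text
[-0.14563788  0.11038202 -0.05467546] [1.79978012e+02 1.29074935e-03 9.78636450e+01] [  0.40083549 -37.83892751  45.53231835  -0.1518231    0.19055832
   0.21533595]
```

>>> servo_tool:
  moves:
    - [[0,0,1],[0,0,0],50]
    - [[0,0,1],[0,0,0],50]
    - [[0,0,0],[0,0,0],50]

```text
time: 25.75
ee_pos: [0.4496, 0.1304, 0.1304]
tcp_rot: [180.0, 0.0, 95.9]
wrist_force: [0.1, -1.6, 4.3]
opening: 0.0547
grasp_force: 76.0
```

Run:
```python
from h import *
o=get_obs();print(o["torque"],o["tcp_rot"],o["joint_efforts"][5])
im,d,cal=snap("wrist")
z=o["ee_pos"][2]-0.0541+0.029; c=o["ee_pos"][:2]
k=np.zeros(d.shape,bool); k[100:300,200:440]=1
P=cloud(cal,d,k); s=(abs(P[:,2]-0.093)<0.006)&(np.hypot(*(P[:,:2]-c).T)<0.075); print("face",s.sum(),cv2.minAreaRect((P[s,:2]*1000).astype(np.float32)))
q=P[:,:2]-c; r=np.hypot(*q.T); s=(r>0.033)&(r<0.044)&(abs(P[:,2]-z)<0.006); print("ear",s.sum(),np.degrees(np.arctan2(*q[s].mean(0)[::-1])))
```

```text
[-0.27258436  0.05564756  0.04395399] [1.79979801e+02 9.48475323e-04 9.58551720e+01] 0.35302807576954365
face 6985 ((451.3502502441406, 139.3371124267578), (69.19205474853516, 87.96011352539062), 81.89408111572266)
ear 441 79.32568883796107
```

Turned to within 3° of the stop line and the torque is rising. I'll release and withdraw.

>>> servo_tool:
  moves:
    - [[0,0,0],[0,0,0],75]
    - [[0,0,0],[0,0,0],100]
    - [[0,0,0],[0,0,0],100]
    - [[0,0,0],[0,0,0],100]
    - [[0,0,0],[0,0,-0.02],100]
    - [[0,0,0],[0,0,-0.03],100]
    - [[0,0,0],[0,0,-0.03],100]
    - [[0,0,0],[0,0,-0.03],100]
    - [[0,0,0],[0,0,-0.03],100]
    - [[0,0,0],[0,0,-0.02],100]
    - [[0,0,0],[0,0,0],100]
    - [[0,0,0],[0,0,0],100]

```text
time: 27.0
ee_pos: [0.4497, 0.1304, 0.29]
tcp_rot: [180.0, -0.0, 95.9]
wrist_force: [0.9, -0.5, 0.4]
opening: 0.0854
grasp_force: 0.0
```

Run:
```python
from h import *
o=get_obs();print(o["ee_pos"],o["opening"])
im,d,cal=snap("wrist","w7.png")
c=np.array([0.4496,0.1304])
k=np.zeros(d.shape,bool); k[60:330,200:440]=1
P=cloud(cal,d,k); q=P[:,:2]-c; r=np.hypot(*q.T)
s=(abs(P[:,2]-0.093)<0.005)&(r<0.075); print("face",s.sum(),cv2.minAreaRect((P[s,:2]*1000).astype(np.float32)))
s=(r>0.033)&(r<0.044)&(abs(P[:,2]-0.106)<0.005); print("ear",s.sum(),np.degrees(np.arctan2(*q[s].mean(0)[::-1])),P[s,2].mean())
s=(r<0.02); print("valve top",np.percentile(P[s,2],98),P[s&(P[:,2]>0.186)].mean(0))
```

```text
[0.44966526 0.13043068 0.29003831] 0.0853969435240358
face 2657 ((450.15380859375, 129.6018524169922), (88.14430236816406, 88.11766052246094), 81.97738647460938)
ear 117 79.11589112861138 0.10490019017750475
valve top 0.1909725160136871 [0.44997364 0.13050884 0.18973209]
```

View pics/w7.png

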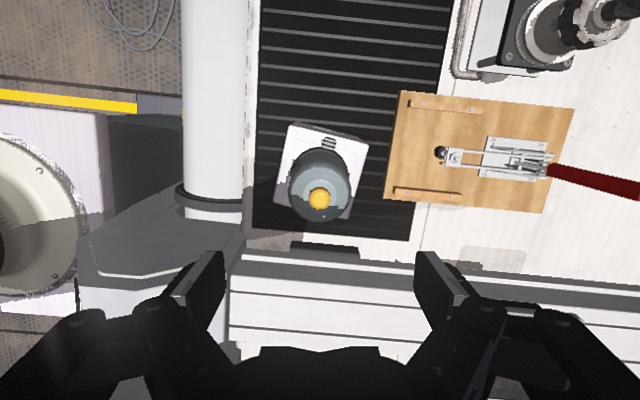

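The finished filter stands at px (320,180): valve top at 0.191 m as expected, ears within 3° of the head's y axis, gripper clear. Handing in.

```bash
python3 -c "
from workcell import job_done
print(job_done())"
```

```text
the job is handed in; nothing more can be done
None
```

The head was rolled mouth up in two quarter turns and the bowl is seated in it and turned to within about 3° of the stop line. I handed the job in at about 27 s; the hand-in returned no verdict.

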